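# Seat two stone inlays in a marble plaque

## Task

The inlays of the marble plaque stand a little proud of its face: with the fingertips, gently press down the three-sided inlay until it is fully home, flush with the marble, and then the smaller of the two round ones in the same way. Do not touch the other three inlays, do not pull any inlay up, and leave the weight, bowl, pot, stone blank and tools where they are. Finish with the hand lifted well clear above the plaque.

Things in the scene. Friction and masses are not known exactly. Their poses are not given: they have to be found in the camera images.
- plaque: Eight-sided white marble slab lying fixed on the bench, 280 mm across its flats and 30 mm thick; origin at the centre of its underside, z up. Five inlays of one and the same dark green stone sit in pockets in its upper face, one at each of five places in a ring, their centres about 88 mm from the slab's centre and about 100 mm apart; which inlay sits at which place changes.
- triangle_seat: Seat of the THREE-SIDED inlay, an equal-sided triangle of 52 mm sides (its centre 15 mm from each side, one corner 30 mm along the seat's +x). Origin at the centre of the pocket's mouth, level with the slab's upper face, z up; it stays fixed while the inlay slides in it.
- triangle (a joint): How far that inlay is pressed down (m): its top stands 6 mm above the slab's upper face minus this value. It starts between 0 and 0.002, bottoms at 0.0055 (seated: flush to half a millimetre), and goes negative when pulled up out of the pocket. It is a tight fit: it gives at about 4 N and stays where it is left.
- disc_small_seat: Seat of the SMALLER ROUND inlay, 30 mm across. Origin at the centre of the pocket's mouth, level with the slab's upper face, z up; it stays fixed while the inlay slides in it.
- disc_small (a joint): How far that inlay is pressed down (m): its top stands 6 mm above the slab's upper face minus this value. It starts between 0 and 0.002, bottoms at 0.0055 (seated: flush to half a millimetre), and goes negative when pulled up out of the pocket. It is a tight fit: it gives at about 4 N and stays where it is left.
- disc_big_seat: Seat of the LARGER ROUND inlay, 48 mm across. Origin at the centre of the pocket's mouth, level with the slab's upper face, z up; it stays fixed while the inlay slides in it.
- disc_big (a joint): How far that inlay is pressed down (m): its top stands 6 mm above the slab's upper face minus this value. It starts between 0 and 0.002, bottoms at 0.0055 (seated: flush to half a millimetre), and goes negative when pulled up out of the pocket. It is a tight fit: it gives at about 4 N and stays where it is left.
- square_seat: Seat of the SQUARE inlay, 38 mm a side. Origin at the centre of the pocket's mouth, level with the slab's upper face, z up; it stays fixed while the inlay slides in it.
- square (a joint): How far that inlay is pressed down (m): its top stands 6 mm above the slab's upper face minus this value. It starts between 0 and 0.002, bottoms at 0.0055 (seated: flush to half a millimetre), and goes negative when pulled up out of the pocket. It is a tight fit: it gives at about 4 N and stays where it is left.
- long_seat: Seat of the LONG inlay with round ends, 56 x 24 mm, long side along the seat's x. Origin at the centre of the pocket's mouth, level with the slab's upper face, z up; it stays fixed while the inlay slides in it.
- long (a joint): How far that inlay is pressed down (m): its top stands 6 mm above the slab's upper face minus this value. It starts between 0 and 0.002, bottoms at 0.0055 (seated: flush to half a millimetre), and goes negative when pulled up out of the pocket. It is a tight fit: it gives at about 4 N and stays where it is left.
- weight: Small loose brass weight with a knob, 30 mm across, 38 mm high, standing on the slab in the middle of the ring of inlays; origin under its base; a bystander.
- bowl: Loose open steel bowl, 90 mm across, 42 mm high, on the bench just left of (+y) the slab; origin under its base; a bystander.
- pot: Loose white plastic pot, 44 mm across, 50 mm high, on the bench just right of (-y) the slab; origin under its base; a bystander.
- blank: Loose slab-shaped blank of the dark stone, 70 x 50 x 14 mm, on the bench just right of (-y) the slab; origin under its base; a bystander.
- chisel: Loose hand tool like a screwdriver lying on the bench to the left, origin on its underside; a bystander.
- brush: Loose brush lying on the bench to the right, origin on its underside; a bystander.

How it is judged:
By the outcome, as a careful person would: the job done as asked, in the order asked, and still so for the second after the job is handed in, with the robot touching nothing.
It also fails if it takes over 38 s, if anything falls off the work surface, if the arm or the gripper's body presses on something with over 40 N, if the wrist force passes 120 N, or if a joint passes its speed limit or range.

## Robot

A 7-joint arm with a two-finger parallel gripper is mounted at the origin on the work surface. World frame = base frame: x ahead of the robot, y to its left, z up, the work surface at z = 0. Lengths are in mm, angles in rad, forces in N, time in s.
With the tool pointing down it reaches from about 425 to 825 mm from the base axis. Payload 3.6 kg.
Tool frame: the origin (TCP) lies midway between the tips of the shut fingers; the grasp point (between the pads) lies 19 mm behind it; z points along the fingers, y is the line along which they close (so a half turn about z gives the same grasp; the last joint's range is limited). The gripper opens to 85 mm and grips with 20 to 120 N. Pads are 22 mm wide; open, the fingers measure 114 mm over their backs; the gripper's body (76 mm by 85 mm) begins 54 mm behind the grasp point. The pads swing forward as they close: fully open they stand 13 mm farther back than shut.
Start: joints at [1.308, 0.615, -0.013, 1.423, 0.008, 1.103, -0.04], TCP at [152.499, -631.828, 231.297] pointing down, gripper open.
Joint ranges: [-3.12, 3.12], [-0.3, 2.06], [-1.34, 1.32], [0.26, 2.42], [-1.36, 4.5], [0.01, 1.98], [-2.84, 2.84]. Speed limits (rad/s): [2.79, 2.79, 3.14, 3.14, 3.14, 3.14, 3.14].

## Interface

Orientations are given as a unit quaternion [x, y, z, w].
In Python, from workcell import get_state, read_camera, camera_model, close_job, find_in, silhouettes gives the robot as it stands. The module is installed in compiled form; this text tells all that it offers.
- The arm moves only by the tool play_rows, never from a script. Its argument "steps" is a list of rows, each a list of 7 numbers: the shift along the tool's x, y, z in mm, then the turn, a rotation vector about the tool's x, y, z in degrees, then the closure in counts, from 0 (fully open) to 255 (shut). In form: [[tx, ty, tz, ax, ay, az, grip], ...]. A call has exactly 10 rows; each row is the pose to reach, as a shift and turn from the pose commanded when the call began, along the tool's axes at that moment; what a row does not reach only later rows make up. A row lasts 1/10 s, in which the tool goes at most 50 mm and 8.59 degrees, less where a joint would pass 70% of its speed; a pose out of reach is approached as far as the arm can. A call with a gripper value outside its range is refused whole. The fingers move at their own pace and stop on an object; the grip force is fixed at half the most. Time passes only in rows, so rows that repeat a pose let the fingers close, or fill a call up. It gives the time, the measured TCP pose, the force, the opening and the grip force at its end, in the units of the state.
- get_state(): the state, without advancing time (a new reading comes with each control period).
- read_camera(name): name is "scene" or "top" or "wrist"; returns (picture, depth): 384x512x3 uint8, red, green, blue; 384x512 float32, mm along the optical axis (not along the pixel's ray), 0 where there is no reading.
- camera_model(name): a dict with "fx", "fy", "cx", "cy" (pixels), "rvec" (rotation vector, rad) and "tvec" (3), from world to camera coordinates, as OpenCV has them. Camera axes: x right, y down, z forward; pixel columns grow to the right and rows downward; lengths in mm; the calibration is good to about 2 mm. A picture is of the moment at which its call begins: read the wrist's pose just before it. camera_model takes no time and is no camera call; for the wrist camera it gives the pose at the moment of the call.
- close_job(): hands the job in; it is judged then, once.
Trained networks look in the newest picture that a camera, given by its name, has taken for a name from the list of things; names that differ only in an ending like _2 or _b are one class to them, and where a whole thing is asked for, a point or a joint stands for the part that bears it (a point fixed in the world has none). Each returns a list of dicts, best first, with "conf" (0 to 1); they miss things now and then, are a little off and sometimes report something else, mostly with a low value. They report only what shows in the picture. A call takes as long as a camera call.
- find_in(camera, name): "box" ([centre column, centre row, width, height] in pixels, round what is visible of it).
- silhouettes(camera, name): "pixels" (384x512 bool, what is visible of it) and "box" ([centre column, centre row, width, height] in pixels, round what is visible of it).
The state is a dict: "clock": time; "joint_positions": joint angles; "dq": joint speeds; "joint_torque": joint torques, N m; "eef_pos": TCP position; "tool_rot": TCP orientation; "contact_force": force on the tool from outside, world axes, zero at the start; "moment": the same for the moment, N m; "width": opening from 0.0 (shut) to 1.0 (fully open); "grasp_force": force on a finger pad.
Only numpy, scipy, OpenCV 4.12 (cv2) and the standard library are available. Lean on these libraries where they do the work, as an engineer would, in place of code of your own. Each camera call takes 0.05 s, during which the arm holds its last target. There are 200 camera calls.

## Working session

There is one attempt and no reset: what is moved stays moved. The work goes in short steps, Python scripts to look and compute and a tool call to move; the robot and the scene stay as the last step left them, time stands still between calls to the robot, and variables do not carry over. Pictures are saved under pics/ and viewed, at most 10 in all, crops included, and the job is handed in when it is done.

Besides the shell and the picture viewer there is one more tool, called as name(argument=value, ...), one argument or row to a line, values as JSON. play_rows: Moves the arm, as the interface text tells. Its arguments: {"type":"object","properties":{"steps":{"type":"array","items":{"type":"array","items":{"type":"number"}}}},"required":["steps"]}

```bash
mkdir -p pics
cat > h.py <<'E'
import numpy as np, cv2
from workcell import *
from scipy.spatial.transform import Rotation as R
def world(cam,mask_or_px,d,m=None):
    m=m or camera_model(cam)
    if isinstance(mask_or_px,np.ndarray) and mask_or_px.dtype==bool: v,u=np.nonzero(mask_or_px)
    else: u,v=np.array(mask_or_px).T.astype(int)
    z=d[v,u]; k=z>0; u,v,z=u[k],v[k],z[k]
    p=np.c_[(u-m['cx'])/m['fx']*z,(v-m['cy'])/m['fy']*z,z]
    Rm=cv2.Rodrigues(np.array(m['rvec'],float))[0]
    return (p-np.array(m['tvec']).ravel())@Rm
E
python3 - <<'E'
from h import *
s=get_state(); print(s)
for c in ['top','scene']:
    im,d=read_camera(c); cv2.imwrite(f'pics/{c}0.png',im[:,:,::-1])
    for n in ['triangle','disc_small','disc_big','square','long','weight','plaque']:
        for r in silhouettes(c,n)[:2]:
            P=world(c,r['pixels'],d)
            if len(P): print(c,n,round(r['conf'],2),np.round(r['box']),r['pixels'].sum(),np.round(np.median(P,0),1),np.round((P.min(0)+P.max(0))/2,1))
E
```

```text
{'clock': 0.0, 'joint_positions': array([ 1.30746869,  0.61593674, -0.01258196,  1.42491328,  0.0080883 ,
        1.10340666, -0.04041635]), 'dq': array([ 1.01501174e-03,  3.64147318e-04, -8.04633637e-04, -1.59355569e-04,
        1.56812879e-05, -1.36955332e-04, -6.78716028e-04]), 'joint_torque': array([-1.02725626e-03, -4.69215846e+01,  2.58712890e-01, -1.71032310e+01,
        9.92073066e-03,  9.67405475e-03,  9.58953109e-06]), 'eef_pos': array([ 152.31506929, -631.1063507 ,  230.1221167 ]), 'tool_rot': array([ 9.92995427e-01,  1.18145559e-01, -1.78272590e-04, -1.29473566e-03]), 'contact_force': array([-0.26157235, -0.03123169, -0.51507026]), 'moment': array([ 0.00281451, -0.04056424,  0.00269004]), 'grasp_force': 0.0, 'width': 0.9974546851051983}
top disc_small 0.42 [271. 217.  10.   4.] 65 [482.3 -41.   34.7] [482.4 -39.7  35.1]
top disc_big 0.65 [224. 195.  18.  15.] 138 [554.2 109.4  34.2] [554.5 109.5  33. ]
top disc_big 0.52 [248. 172.  11.  16.] 159 [627.6  38.7  35.1] [628.1  37.4  35.5]
top square 0.51 [272. 183.  15.  13.] 149 [590.5 -49.5  34.4] [591.1 -49.9  33.1]
top long 0.64 [239. 226.  14.  15.] 129 [462.   65.6  34.5] [460.7  61.2  34.4]
top weight 0.39 [253. 199.   5.   9.] 74 [541.   17.6  54.7] [542.6  17.6  55.4]
top plaque 0.75 [252. 199.  93.  93.] 5600 [534.5  19.5  29.6] [548.5  23.5  24.3]
top plaque 0.7 [245. 172.  14.  18.] 157 [627.9  38.8  35.2] [629.3  37.4  35.5]
scene disc_small 0.56 [240. 192.   7.   6.] 51 [489.4 -40.   35.5] [487.7 -40.4  33.7]
scene disc_big 0.53 [281. 213.  17.  10.] 164 [635.7  37.4  36.2] [632.5  37.8  36.2]
scene long 0.58 [293. 196.  16.   5.] 87 [559.  109.9  35.5] [561.3 109.6  36.5]
scene weight 0.4 [266. 193.   8.  17.] 116 [554.6  16.5  52.1] [538.2  22.9  48.7]
scene plaque 0.67 [240. 189.  13.   5.] 34 [489.2 -41.1  35.6] [487.1 -41.   35.6]
scene plaque 0.56 [267. 204.  95.  66.] 4374 [576.6   7.6  30.7] [549.9  23.7  19.4]
```

View pics/top0.png

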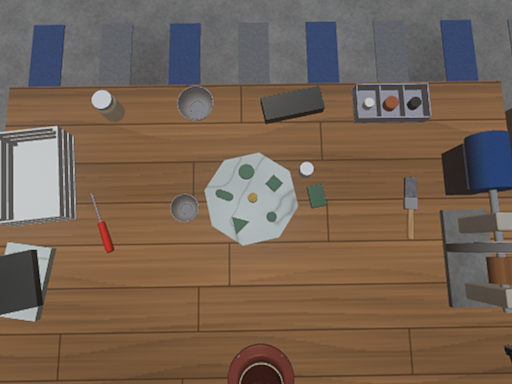

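View pics/scene0.png

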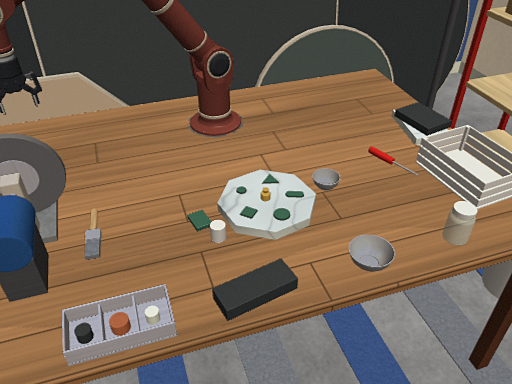

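The top view shows the triangle at px (239,226), the small disc at (271,217), the big disc at (246,172), the square at (273,183), the long inlay at (224,195) and the weight at (253,198). The networks confuse the labels, but their positions are usable. I'll shut the fingers and move toward the plaque, going around the base at a safe height.

play_rows(
  steps=[
    [20,-12,-15,0,0,0,255],
    [60,-38,-30,0,0,0,255],
    [100,-64,-40,0,0,0,255],
    [144,-92,-40,0,0,0,255],
    [188,-120,-40,0,0,0,255],
    [232,-148,-40,0,0,0,255],
    [276,-176,-40,0,0,0,255],
    [320,-204,-40,0,0,0,255],
    [360,-230,-40,0,0,0,255],
    [387,-247,-40,0,0,0,255],
  ],
)

```text
clock: 1.8
eef_pos: [472.9, -297.9, 271.7]
tool_rot: [0.993, 0.12, 0.001, -0.0]
contact_force: [0.0, -0.2, -0.3]
width: -0.001
grasp_force: 0.0
```

play_rows(
  steps=[
    [8,-35,0,0,0,0,255],
    [17,-72,0,0,0,0,255],
    [26,-110,0,0,0,0,255],
    [35,-148,0,0,0,0,255],
    [44,-185,0,0,0,0,255],
    [53,-222,0,0,0,0,255],
    [61,-256,0,0,0,0,255],
    [67,-280,0,0,0,0,255],
    [70,-292,0,0,0,0,255],
    [70,-292,0,0,0,0,255],
  ],
)

```text
clock: 2.8
eef_pos: [470.4, 0.9, 271.5]
tool_rot: [0.993, 0.12, 0.0, -0.0]
contact_force: [0.6, -0.8, -0.1]
width: -0.003
grasp_force: 0.0
```

Run:
```python
from h import *
s=get_state(); print(s['clock'],s['eef_pos'],s['tool_rot'],s['contact_force'],s['width'])
c='wrist';m=camera_model(c)
im,d=read_camera(c); cv2.imwrite(f'pics/w1.png',im[:,:,::-1]); np.savez('w1.npz',im=im,d=d,**{k:np.array(v) for k,v in m.items()})
for n in ['triangle','disc_small','disc_big','square','long','weight']:
    for r in silhouettes(c,n)[:2]:
        P=world(c,r['pixels'],d,m)
        if len(P): print(c,n,round(r['conf'],2),np.round(r['box']),r['pixels'].sum(),np.round(np.median(P,0),1),np.round(P.mean(0),1),np.round((P.min(0)+P.max(0))/2,1))
```

```text
2.8 [470.37237902   0.86109276 271.54939998] [ 9.92794157e-01  1.19831630e-01  2.97333138e-04 -2.30032466e-04] [ 0.63401656 -0.77532568 -0.05122089] -0.00287673217932786
wrist triangle 0.68 [212. 149.  36.  38.] 696 [466.7  63.5  35. ] [465.3  62.1  34.9] [461.7  58.5  34.2]
wrist triangle 0.42 [322.  67.  43.  48.] 1193 [593.1 -50.6  35.2] [593.  -50.5  35.1] [592.6 -50.7  33.2]
wrist disc_small 0.95 [287. 155.  23.  23.] 449 [486.3 -40.   35.5] [486.2 -40.2  35.3] [486.  -40.6  34.1]
wrist disc_small 0.41 [256.  17.  40.  34.] 1273 [628.   35.6  36.1] [627.6  36.1  36.1] [627.6  37.1  33.8]
wrist disc_big 0.86 [259.  19.  43.  37.] 1261 [628.   35.4  36.1] [627.6  35.9  36.1] [627.6  37.1  33.8]
wrist disc_big 0.66 [285. 155.  26.  29.] 503 [486.7 -39.7  35.3] [486.6 -39.9  34.8] [485.8 -40.7  33.5]
wrist square 0.68 [321.  69.  50.  45.] 1197 [593.1 -50.6  35.2] [593.2 -50.5  35.1] [593.  -50.9  33.3]
wrist square 0.44 [258.  18.  45.  36.] 1451 [627.3  34.9  36. ] [627.   35.5  35.4] [627.9  37.   33.7]
wrist long 0.7 [182.  67.  45.  36.] 969 [557.6 107.9  35. ] [557.6 108.   35. ] [557.3 108.7  33.5]
wrist weight 0.56 [258.  96.  20.  28.] 536 [546.2  17.8  54.8] [546.   17.8  59.1] [545.2  18.   49. ]
```

View pics/w1.png

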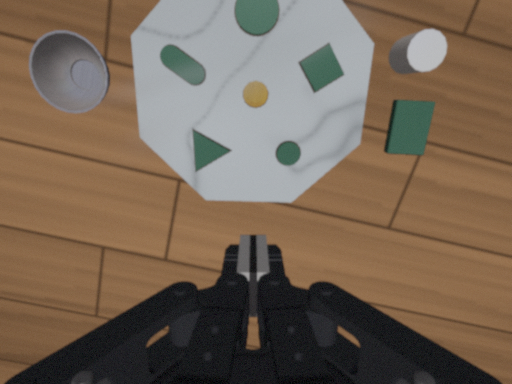

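The wrist view shows the triangle at px (209,150), about (466,62) mm, and the small disc at (288,153), about (486,-40) mm. Both are unobstructed. I'll go above the triangle, then descend slowly.

play_rows(
  steps=[
    [4,-20,10,0,0,0,255],
    [10,-60,45,0,0,0,255],
    [10,-60,90,0,0,0,255],
    [10,-60,135,0,0,0,255],
    [10,-60,175,0,0,0,255],
    [10,-60,205,0,0,0,255],
    [10,-60,220,0,0,0,255],
    [10,-60,226,0,0,0,255],
    [10,-60,228,0,0,0,255],
    [10,-60,228,0,0,0,255],
  ],
)

```text
clock: 4.15
eef_pos: [466.6, 59.9, 43.9]
tool_rot: [0.993, 0.118, 0.001, -0.0]
contact_force: [-1.0, 0.6, 0.2]
width: 0.0
grasp_force: 0.0
```

play_rows(
  steps=[
    [0,0,1,0,0,0,255],
    [0,0,2,0,0,0,255],
    [0,0,3,0,0,0,255],
    [0,0,4,0,0,0,255],
    [0,0,5,0,0,0,255],
    [0,0,6,0,0,0,255],
    [0,0,7,0,0,0,255],
    [0,0,8,0,0,0,255],
    [0,0,9,0,0,0,255],
    [0,0,9,0,0,0,255],
  ],
)

```text
clock: 5.15
eef_pos: [465.9, 60.0, 34.3]
tool_rot: [0.993, 0.118, 0.0, -0.0]
contact_force: [-0.2, 0.8, 0.6]
width: 0.003
grasp_force: 0.4
```

play_rows(
  steps=[
    [0,0,0.3,0,0,0,255],
    [0,0,0.6,0,0,0,255],
    [0,0,0.9,0,0,0,255],
    [0,0,1.2,0,0,0,255],
    [0,0,1.5,0,0,0,255],
    [0,0,1.8,0,0,0,255],
    [0,0,2.0,0,0,0,255],
    [0,0,2.2,0,0,0,255],
    [0,0,2.4,0,0,0,255],
    [0,0,2.4,0,0,0,255],
  ],
)

```text
clock: 6.15
eef_pos: [465.9, 60.0, 31.9]
tool_rot: [0.993, 0.118, -0.0, -0.0]
contact_force: [-0.8, -0.1, 3.2]
width: -0.003
grasp_force: 1.6
```

play_rows(
  steps=[
    [0,0,0.2,0,0,0,255],
    [0,0,0.4,0,0,0,255],
    [0,0,0.6,0,0,0,255],
    [0,0,0.8,0,0,0,255],
    [0,0,1.0,0,0,0,255],
    [0,0,1.1,0,0,0,255],
    [0,0,1.2,0,0,0,255],
    [0,0,1.3,0,0,0,255],
    [0,0,1.4,0,0,0,255],
    [0,0,1.4,0,0,0,255],
  ],
)

```text
clock: 7.15
eef_pos: [465.9, 60.1, 30.6]
tool_rot: [0.993, 0.118, 0.0, -0.0]
contact_force: [-1.2, -0.6, 4.9]
width: 0.0
grasp_force: 2.3
```

play_rows(
  steps=[
    [0,0,0.1,0,0,0,255],
    [0,0,0.2,0,0,0,255],
    [0,0,0.3,0,0,0,255],
    [0,0,0.4,0,0,0,255],
    [0,0,0.5,0,0,0,255],
    [0,0,0.6,0,0,0,255],
    [0,0,0.7,0,0,0,255],
    [0,0,0.8,0,0,0,255],
    [0,0,0.8,0,0,0,255],
    [0,0,0.8,0,0,0,255],
  ],
)

```text
clock: 8.15
eef_pos: [465.9, 60.0, 30.5]
tool_rot: [0.993, 0.118, 0.0, 0.0]
contact_force: [-2.4, -0.2, 11.8]
width: -0.001
grasp_force: 5.7
```

play_rows(
  steps=[
    [0,0,0.2,0,0,0,255],
    [0,0,0.4,0,0,0,255],
    [0,0,0.6,0,0,0,255],
    [0,0,0.6,0,0,0,255],
    [0,0,0.6,0,0,0,255],
    [0,0,-5,0,0,0,255],
    [0,0,-20,0,0,0,255],
    [0,0,-45,0,0,0,255],
    [0,0,-65,0,0,0,255],
    [0,0,-70,0,0,0,255],
  ],
)

```text
clock: 9.15
eef_pos: [467.3, 60.2, 101.2]
tool_rot: [0.993, 0.118, 0.002, -0.0]
contact_force: [0.2, 0.8, -0.2]
width: -0.001
grasp_force: 0.0
```

play_rows(
  steps=[
    [-1,20,0,0,0,0,255],
    [-2,50,0,0,0,0,255],
    [-4,80,0,0,0,0,255],
    [-5,98,0,0,0,0,255],
    [-5,102,5,0,0,0,255],
    [-5,102,20,0,0,0,255],
    [-5,102,40,0,0,0,255],
    [-5,102,53,0,0,0,255],
    [-5,102,58,0,0,0,255],
    [-5,102,58,0,0,0,255],
  ],
)

```text
clock: 10.15
eef_pos: [484.2, -39.2, 40.6]
tool_rot: [0.993, 0.119, -0.001, -0.001]
contact_force: [-0.6, -0.1, -0.5]
width: -0.003
grasp_force: 0.0
```

play_rows(
  steps=[
    [0,0,1,0,0,0,255],
    [0,0,2,0,0,0,255],
    [0,0,3,0,0,0,255],
    [0,0,4,0,0,0,255],
    [0,0,5,0,0,0,255],
    [0,0,5.5,0,0,0,255],
    [0,0,6,0,0,0,255],
    [0,0,6.5,0,0,0,255],
    [0,0,7,0,0,0,255],
    [0,0,7,0,0,0,255],
  ],
)

```text
clock: 11.15
eef_pos: [485.0, -40.3, 34.9]
tool_rot: [0.993, 0.118, 0.0, 0.0]
contact_force: [0.0, 0.1, 3.5]
width: 0.003
grasp_force: 1.7
```

play_rows(
  steps=[
    [0,0,0.4,0,0,0,255],
    [0,0,0.8,0,0,0,255],
    [0,0,1.2,0,0,0,255],
    [0,0,1.6,0,0,0,255],
    [0,0,2.0,0,0,0,255],
    [0,0,2.4,0,0,0,255],
    [0,0,2.8,0,0,0,255],
    [0,0,3.2,0,0,0,255],
    [0,0,3.5,0,0,0,255],
    [0,0,3.5,0,0,0,255],
  ],
)

```text
clock: 12.15
eef_pos: [485.0, -40.3, 31.2]
tool_rot: [0.993, 0.118, 0.0, -0.0]
contact_force: [-0.1, -0.5, 3.4]
width: -0.001
grasp_force: 1.5
```

play_rows(
  steps=[
    [0,0,0.2,0,0,0,255],
    [0,0,0.4,0,0,0,255],
    [0,0,0.6,0,0,0,255],
    [0,0,0.8,0,0,0,255],
    [0,0,1.0,0,0,0,255],
    [0,0,1.2,0,0,0,255],
    [0,0,1.4,0,0,0,255],
    [0,0,1.5,0,0,0,255],
    [0,0,1.5,0,0,0,255],
    [0,0,1.5,0,0,0,255],
  ],
)

```text
clock: 13.15
eef_pos: [485.0, -40.3, 30.5]
tool_rot: [0.993, 0.118, 0.0, 0.0]
contact_force: [-2.1, -0.4, 10.0]
width: 0.0
grasp_force: 5.3
```

Same height and the same force rise as the triangle. I'll press a touch more, then lift and move back to where the first wrist picture was taken, to check.

play_rows(
  steps=[
    [0,0,0.3,0,0,0,255],
    [0,0,0.6,0,0,0,255],
    [0,0,0.6,0,0,0,255],
    [0,0,0.6,0,0,0,255],
    [0,0,-5,0,0,0,255],
    [0,0,-20,0,0,0,255],
    [0,0,-50,0,0,0,255],
    [0,0,-90,0,0,0,255],
    [0,0,-135,0,0,0,255],
    [0,0,-175,0,0,0,255],
  ],
)

```text
clock: 14.15
eef_pos: [484.9, -40.2, 206.4]
tool_rot: [0.993, 0.118, 0.0, -0.0]
contact_force: [1.2, 0.0, -0.2]
width: -0.001
grasp_force: 0.0
```

play_rows(
  steps=[
    [0,-10,-25,0,0,0,255],
    [-2,-30,-50,0,0,0,255],
    [-5,-42,-65,0,0,0,255],
    [-5,-43,-68,0,0,0,255],
    [-5,-43,-68,0,0,0,255],
    [-5,-43,-68,0,0,0,255],
    [-5,-43,-68,0,0,0,255],
    [-5,-43,-68,0,0,0,255],
    [-5,-43,-68,0,0,0,255],
    [-5,-43,-68,0,0,0,255],
  ],
)

```text
clock: 15.15
eef_pos: [470.0, 0.2, 272.5]
tool_rot: [0.993, 0.118, -0.0, -0.0]
contact_force: [-0.4, 0.7, 0.1]
width: 0.001
grasp_force: 0.0
```

Run:
```python
from h import *
s=get_state(); print(s['clock'],s['eef_pos'],s['contact_force'])
c='wrist';m=camera_model(c)
im,d=read_camera(c); cv2.imwrite(f'pics/w2.png',im[:,:,::-1])
o=np.load('w1.npz'); mo={k:o[k] for k in m}
spots=dict(tri=(466,61),disc=(486,-40),square=(593,-50),big=(627,36),long=(557,108),slabA=(500,20),slabB=(545,-30),slabC=(510,65))
V,U=np.mgrid[:384,:512]; A=np.c_[U.ravel(),V.ravel()]
for nm,(dd,mm) in dict(before=(o['d'],mo),after=(d,m)).items():
    P=world(c,A[dd.ravel()>0],dd,mm)
    print(nm,{k:round(float(np.median(P[np.hypot(*(P[:,:2]-xy).T)<8,2])),2) for k,xy in spots.items()})
```

```text
15.15 [4.70014911e+02 1.59538644e-01 2.72452081e+02] [-0.40312921  0.68828505  0.10196233]
before {'tri': 354.16, 'disc': 348.33, 'square': 35.17, 'big': 36.03, 'long': 34.95, 'slabA': 30.25, 'slabB': 30.24, 'slabC': 30.13}
after {'tri': 355.17, 'disc': 348.88, 'square': 35.23, 'big': 36.07, 'long': 35.16, 'slabA': 30.28, 'slabB': 30.22, 'slabC': 30.07}
```

View pics/w2.png

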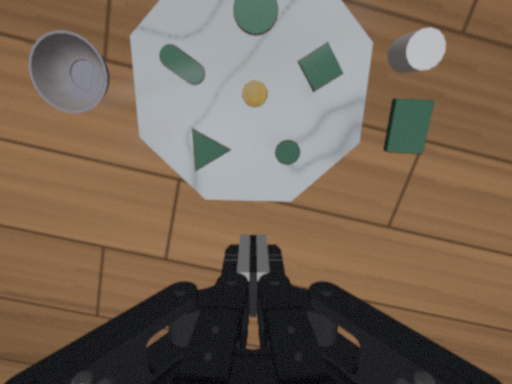

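The scene is unchanged: triangle at (209,150), disc at (288,152), weight at (255,94). The `tri` and `disc` height readings included gripper pixels, so I'll filter those out.

Run:
```python
from h import *
c='wrist';m=camera_model(c); im,d=read_camera(c)
V,U=np.mgrid[:384,:512]; A=np.c_[U.ravel(),V.ravel()]
P=world(c,A[d.ravel()>0],d,m); P=P[P[:,2]<60]
for k,xy in dict(tri=(466,61),disc=(486,-40),slabA=(500,20),slabC=(510,65)).items():
    print(k,np.median(P[np.hypot(*(P[:,:2]-xy).T)<8,2]))
```

```text
tri 30.60151079710908
disc 30.750542768795388
slabA 30.17423444037099
slabC 30.150392188758314
```

Both inlays are seated about 0.5 mm above the slab, which is their bottom stop. The other three haven't moved.

```bash
python3 -c "
from workcell import *
print(close_job())"
```

```text
the job is handed in; nothing more can be done
None
```

I pressed the three-sided inlay home, then the smaller round one (both about 0.5 mm above the marble by depth camera, their bottom stop), left everything else in place, and handed in the job with the hand about 240 mm above the plaque.

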